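Prop leg down, then hold the instrument display upright

TASK

The instrument's small tilting display has flopped forward on its stand because its hinge clamp is loose. First swing the yellow prop leg at its side over centre and all the way down to its stop, behind the display; then take the display by its blue top handle, raise it until it stands upright, and finish while still holding it there by the handle, so that I can tighten the clamp: it tips over again if you let go. Leave the other things on the bench where they are.

Things in the scene. Friction and masses are not known exactly. Their poses are not given: they have to be found in the camera images.
- stand: Grey base plate of the display stand, fixed to the bench, 190 x 265 x 12 mm; two ears carry the hinge. Origin on the bench top below the middle of the hinge line (plate: x -95 to 95, y -102 to 162 mm). y runs along the hinge; x points to the display's rear, where the prop leg comes down. Position and yaw (up to 23 degrees either way) vary.
- hinge (a point): Middle of the display's hinge line, 45 mm above the stand's origin; the hinge axis is the stand's y axis. The white display case above it is 160 mm wide, 115 mm tall, 28 mm thick, on a 12 mm steel tube frame. Display, handle and leg weigh 0.6 to 1.1 kg.
- display (a joint): Tilt of the display, rad. 0 = upright; negative = leaning face forward (stand's -x, to the robot); -0.45 = forward stop, where it rests at the start; positive = rearward, to 0.6. It falls freely and is front-heavy: at 0 it still tips forward unless held (0.4 to 1.2 N at the handle). With the leg down, its foot meets the base plate at about +0.1 and hangs some 4 mm clear at 0.
- handle: Blue round handle bar on top of the display, 14 mm diameter, 120 mm long along its y axis, origin at its middle, 195 mm from the hinge line; it moves and turns with the display (its z axis points from the hinge to the handle). Free all round; the display case begins 45 mm below the bar's centre.
- prop_leg (a joint): Angle of the yellow prop leg from the display's up direction, rad, positive to the rear. -0.35 = folded, leaning forward on its stop at the display's side (start). It has no spring: its own weight (0.12 kg, mostly the foot bar) holds it there, and once swung up and over centre (straight up; leg angle + display angle = 0) it drops by itself to the rear and down to its stop at 2.7 = fully down, and stays.
- leg_pivot (a point): Pivot of the prop leg: on the display, 75 mm from the hinge line, 95 mm to the +y side of the display's middle. Pivot axis parallel to the hinge axis; it moves with the display.
- foot_bar: Orange round cross bar at the free end of the prop leg, 12 mm diameter, 66 mm long along its y axis, origin at its middle, 108 mm from the pivot axis and 33 mm outward (+y) of the yellow leg bar (10 mm diameter). It can be pinched from above or pushed.
- reagent: Bystander: amber bottle with blue cap, 64 mm diameter, 140 mm tall, origin under its centre.
- wash: Bystander: white bottle with red cap, 60 mm diameter, 130 mm tall, origin under its centre.
- beaker: Bystander: glass beaker, 70 mm diameter, 80 mm tall, origin under its centre.
- mouse: Bystander: grey computer mouse, 105 x 60 x 32 mm, origin under its centre.
- vial: Bystander: small vial with yellow cap, 28 mm diameter, 45 mm tall, standing close to the -y side of the stand, origin under its centre.
- driver: Bystander: red-handled screwdriver, 160 mm long, lying on the bench in front of the stand.
- vial_tray: Bystander: blue divided tray, 110 x 160 x 40 mm, origin under its centre.

How it is judged:
By the outcome, as a careful person would: the job done as asked, in the order asked, and still so for the second after the job is handed in, while the arm keeps its last pose, push and grip.
It also fails if it takes over 48 s, if anything falls off the work surface, if the arm or the gripper's body presses on something with over 40 N, if the wrist force passes 120 N, or if a joint passes its speed limit or range.

ROBOT

A 6-joint arm with a two-finger parallel gripper is mounted at the origin on the work surface. World frame = base frame: x ahead of the robot, y to its left, z up, the work surface at z = 0. Lengths are in mm, angles in degrees, forces in N, time in s.
With the tool pointing down it reaches from about 300 to 875 mm from the base axis. Payload 6.4 kg.
Tool frame: the origin (TCP) lies at the very end of the fingers, on their centre line; the grasp point (between the pads) lies 19 mm behind it (manip.grip_point_offset is the distance from the TCP to the grasp point, in mm); y points along the fingers, x is the direction in which the jaws open and shut, and the axes are right-handed (so a half turn about y gives the same grasp; the last joint's range is limited). The gripper opens to 88 mm and grips with 3 to 60 N. Pads are 18 mm wide; open, the fingers measure 123 mm over their backs; the gripper's body (75 mm by 187 mm) begins 45 mm behind the grasp point.
Start: joints at [-11.82, 10.359, 92.074, -0, 77.567, -11.82], TCP at [575.014, 0.015, 238.714] pointing down, gripper open.
Joint ranges: [-171.53, 171.53], [-51.25, 118.39], [17.06, 147.69], [-65.23, 245.23], [0, 150.52], [-178.68, 178.68]. Speed limits (degrees/s): [147.25, 147.25, 172.46, 180, 180, 180].

INTERFACE

Orientations are given as [roll, pitch, yaw] about the fixed x, y, z axes, in that order (R = Rz(yaw) Ry(pitch) Rx(roll)).
In Python, from bench import manip gives the robot as it stands.
- The arm moves only by the tool apply_moves, never from a script. Its argument "targets" is a list of rows, each an object of numbers: "x", "y", "z": the shift along the tool's x, y, z in units of 40 mm (1.0 is 40 mm); "ax", "ay", "az": the turn, a rotation vector about the tool's x, y, z in degrees; "claw": the finger opening in mm, from 0 to 88.1. A call has 1 to 8 rows; each row shifts and turns the pose as measured when the row begins, along the tool's axes as they then stand; what a row does not reach is not made up. A row lasts 1/10 s, in which the tool goes at most 50 mm and 8.59 degrees, less where a joint would pass 70% of its speed; a pose out of reach is approached as far as the arm can. A call is refused whole if a number of a shift passes 1 or a number of a turn 8.59, either way. A call with a gripper value outside its range is refused whole. The fingers move at their own pace and stop on an object; the grip force is fixed at half the most. Time passes only in rows, so rows that do not move let the fingers close. It gives the time, the measured TCP pose, the force and the opening at its end, in the units of the state.
- manip.sense(): the state, without advancing time (a new reading comes with each control period).
- manip.grab_frame(name): name is "scene" or "side" or "wrist"; returns a dict with "frame" (384x512x3 uint8, red, green, blue), "fx", "fy", "cx", "cy" (pixels), "k1" (the pictures are not rectified: a ray, as slopes to the right and down, at radius r is drawn at 1 + k1 r^2 times it, then the intrinsics apply), "eye" and "orientation" of the camera in the world. Camera axes: x right, y down, z forward; pixel columns grow to the right and rows downward; lengths in mm; the calibration is good to about 2 mm. A picture is of the moment at which its call begins. There is no depth.
- manip.hand_in(): hands the job in, once; it reports no verdict.
The state is a dict: "t": time; "joint_pos": joint angles; "qvel": joint speeds; "tau": joint torques, N m; "position": TCP position; "eef_rot": TCP orientation; "contact_force": force on the tool from outside, world axes, zero at the start; "torque": the same for the moment, N m; "width": finger opening in mm.
Only numpy, scipy, OpenCV 4.12 (cv2) and the standard library are available. Lean on these libraries where they do the work, as an engineer would, in place of code of your own. Each camera call takes 0.05 s, during which the arm holds its last target. There are 200 camera calls.

## Working session

There is one attempt and no reset: what is moved stays moved. The work goes in short steps, Python scripts to look and compute and a tool call to move; the robot and the scene stay as the last step left them, time stands still between calls to the robot, and variables do not carry over. Pictures are saved under pics/ and viewed, about 8 in all and at most 12, crops included, and the job is handed in when it is done.

Besides the shell and the picture viewer there is one more tool, called after ">>>" by a JSON object that holds its "fn" and its "kwargs", one argument or row to a line. apply_moves: Moves the arm, as the interface text tells. Its arguments: {"type":"object","properties":{"targets":{"type":"array","items":{"type":"object","properties":{"x":{"type":"number"},"y":{"type":"number"},"z":{"type":"number"},"ax":{"type":"number"},"ay":{"type":"number"},"az":{"type":"number"},"claw":{"type":"number"}}}}},"required":["targets"]}

```bash
mkdir -p pics; ls; python3 - <<'E'
from bench import manip
import cv2
for n in ("scene","side"):
    f=manip.grab_frame(n); cv2.imwrite(f"pics/{n}0.png",cv2.cvtColor(f["frame"],cv2.COLOR_RGB2BGR))
    print(n,{k:f[k] for k in f if k!="frame"})
a=cv2.imread("pics/scene0.png");b=cv2.imread("pics/side0.png")
print(manip.sense(), manip.grip_point_offset)
E
```

```text
pics
scene {'fx': 405.28439981867683, 'fy': 405.28439981867683, 'cx': 254.45639238953896, 'cy': 194.81891245694288, 'k1': 0.005162201718606804, 'eye': array([1346.41300494, -194.43387505, 1170.73831013]), 'orientation': array([-139.04735759,    0.14282931,   77.95745657])}
side {'fx': 357.7815019716594, 'fy': 357.7815019716594, 'cx': 257.40642182772666, 'cy': 189.15616674232442, 'k1': -0.09150665027255094, 'eye': array([  448.42540956, -1010.52515981,   887.32078647]), 'orientation': array([-126.2390667 ,   -1.36227388,   -0.75989753])}
{'t': 0.1, 'joint_pos': array([-1.18184330e+01,  1.03974414e+01,  9.21241462e+01,  4.03845036e-04,
        7.75662134e+01, -1.18193790e+01]), 'qvel': array([-0.0031511 , -0.06896267, -0.16723474, -0.01584328,  0.03402141,
       -0.04383153]), 'tau': array([ 1.29169843e-03, -4.34824562e+01, -3.42694116e+01,  7.03934091e-02,
        3.40874540e-02,  2.31206508e-05]), 'position': array([5.74538800e+02, 1.33123111e-01, 2.37917157e+02]), 'eef_rot': array([-8.99816301e+01,  8.58586360e-02,  8.72491588e-04]), 'contact_force': array([-0.79884164, -0.14133423,  0.45149299]), 'torque': array([ 0.05525681,  0.0489899 , -0.03556422]), 'width': 88.21871817049657} 18.700000000000003
```

View pics/scene0.png

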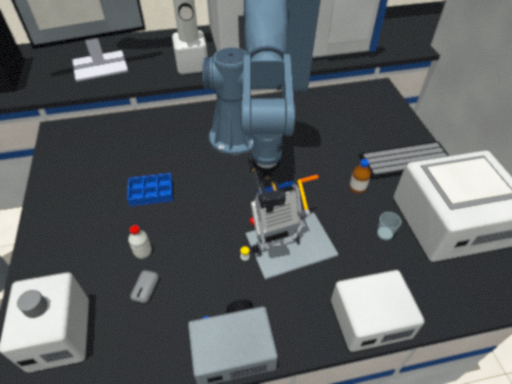

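View pics/side0.png

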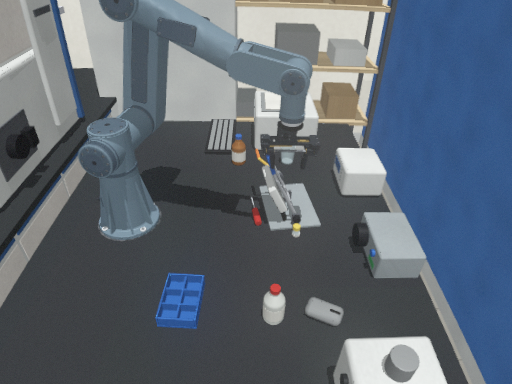

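The scene view shows the stand near (290,245), the orange foot bar near (309,179), and the handle partly hidden behind the gripper near (285,185). In the side view the stand is near (290,205). I'll enlarge both.

```bash
cat > h.py <<'E'
import numpy as np, cv2
from scipy.spatial.transform import Rotation as Ro
from bench import manip
def ray(f,u,v):
    K=np.array([[f["fx"],0,f["cx"]],[0,f["fy"],f["cy"]],[0,0,1]])
    p=cv2.undistortPoints(np.array([[[u,v]]],float),K,np.array([f["k1"],0,0,0.]))[0,0]
    d=Ro.from_euler("xyz",f["orientation"],degrees=True).apply([p[0],p[1],1])
    return np.array(f["eye"]),d/np.linalg.norm(d)
def plane(f,u,v,z):
    e,d=ray(f,u,v); return e+d*(z-e[2])/d[2]
def tri(f,a,g,b):
    e1,d1=ray(f,*a);e2,d2=ray(g,*b)
    s=np.linalg.lstsq(np.c_[d1,-d2],e2-e1,rcond=None)[0]
    p,q=e1+s[0]*d1,e2+s[1]*d2
    return (p+q)/2,np.linalg.norm(p-q)
def proj(f,P):
    R=Ro.from_euler("xyz",f["orientation"],degrees=True).as_matrix()
    c=R.T@(np.asarray(P,float)-f["eye"]); m=c[:2]/c[2]; m=m*(1+f["k1"]*(m@m))
    return np.round([f["fx"]*m[0]+f["cx"],f["fy"]*m[1]+f["cy"]],1)
def crop(f,u0,v0,u1,v1,s,fn):
    b=cv2.cvtColor(f["frame"],cv2.COLOR_RGB2BGR)[v0:v1,u0:u1]
    b=cv2.resize(b,None,fx=s,fy=s,interpolation=cv2.INTER_CUBIC)
    if fn: cv2.imwrite(fn,b)
    return b
def mask(f,hlo,hhi,smin,vmin,box):
    h=cv2.cvtColor(f["frame"],cv2.COLOR_RGB2HSV)
    m=cv2.inRange(h,(hlo,smin,vmin),(hhi,255,255)); k=np.zeros_like(m); u0,v0,u1,v1=box
    k[v0:v1,u0:u1]=m[v0:v1,u0:u1]; return k
E
python3 - <<'E'
from h import *
f=manip.grab_frame("scene");g=manip.grab_frame("side")
A=crop(f,235,160,345,285,4,None);B=crop(g,240,130,330,245,4.35,None)
B=B[:500];B=np.pad(B,((0,500-B.shape[0]),(0,0),(0,0)))
cv2.imwrite("pics/c1.png",np.hstack([A,B])[:, :800]);print(A.shape,B.shape)
E
```

```text
(500, 440, 3) (500, 391, 3)
```

View pics/c1.png

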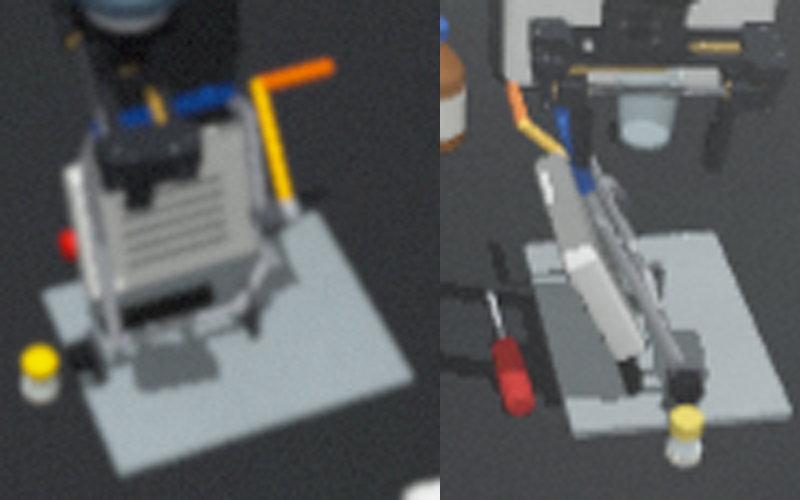

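The enlarged crop shows plate corners, the orange bar, the yellow leg and the blue handle (partly covered by a finger in the scene view). Next I'll turn these into positions.

```bash
python3 - <<'E'
from h import *
np.set_printoptions(precision=1,suppress=True)
f=manip.grab_frame("scene");g=manip.grab_frame("side")
C=[plane(f,*p,12) for p in [(265.5,278.5),(338,254.5),(314.5,213),(245.7,233)]]
D=[plane(g,*p,12) for p in [(320.5,224.3),(303.2,183.6),(260,186.8),(271.5,230)]]
print(np.array(C));print(np.array(D))
M=[(a+b)/2 for a,b in zip(C,D)]
# order: rear -y, rear +y, front +y, front -y
ey=(M[1]-M[0]+M[2]-M[3])[:2];ex=(M[0]-M[3]+M[1]-M[2])[:2]
print("len",np.linalg.norm(ey)/2,np.linalg.norm(ex)/2)
yaw=np.degrees(np.arctan2(-ey[0],ey[1]));y2=np.degrees(np.arctan2(ex[1],ex[0]))
print("yaw",yaw,y2)
w=(yaw*2+y2)/3;R=Ro.from_euler("z",w,degrees=True).as_matrix()
o=np.mean(M,0)-R@[0,30,0];o[2]=0;print("origin",o)
def loc(p):return R.T@(p-o)
for n,a,b in [("foot in",(298.7,180.5),(258.9,158.7)),("foot out",(318.3,176.5),(256.6,149.5)),("hand -y",(258.7,191.7),(273.3,173.7)),("hand +y",(294.2,182.5),(267.6,154.8))]:
    P,e=tri(f,a,g,b);print(n,P,e,"local",loc(P))
t=-.45;H=np.array([195*np.sin(t),0,45+195*np.cos(t)])
pv=np.array([75*np.sin(t),95,45+75*np.cos(t)]);F=pv+[108*np.sin(t-.35),33,108*np.cos(t-.35)]
print("model local handle",H,"foot",F,"world",R@H+o,R@F+o)
for y in(-60,60):print("handle proj",proj(f,R@(H+[0,y,0])+o),proj(g,R@(H+[0,y,0])+o))
for y in(-33,33):print("foot proj",proj(f,R@(F+[0,y,0])+o),proj(g,R@(F+[0,y,0])+o))
E
```

```text
[[717.6 -27.   12. ]
 [680.6 231.1  12. ]
 [494.2 208.   12. ]
 [528.9 -54.3  12. ]]
[[714.9 -30.9  12. ]
 [680.7 227.5  12. ]
 [496.1 200.6  12. ]
 [532.4 -63.4  12. ]]
len 263.11856015289123 187.55202493964805
yaw 7.764451938312171 8.418382911485729
origin [609.8  56.7   0. ]
foot in [484.9 135.7 190. ] 3.073734414424699 local [-112.8   95.6  190. ]
foot out [477.8 206.2 187.8] 0.8009408568576534 local [-110.   166.4  187.8]
hand -y [530.4  -9.6 220. ] 2.195830570070542 local [-87.9 -54.6 220. ]
hand +y [516.2 109.7 221.5] 0.010614639404401173 local [-85.4  65.4 221.5]
model local handle [-84.8   0.  220.6] foot [-110.1  128.   187.8] world [525.8  44.9 220.6] [483.  168.2 187.8]
handle proj [257.3 193. ] [274.3 174.1]
handle proj [292.7 183.3] [268.  155.8]
foot proj [298.7 182. ] [259.4 158.9]
foot proj [316.8 177. ] [256.7 150.1]
```

Every point agrees with the given sizes within about 5 mm. The origin is about (609,58), yaw 8°, handle (526,46,221) and foot bar (483,169,188). The plan is to rise, align the yaw, close the fingers and go in front of the foot bar.

>>> {"fn": "apply_moves", "kwargs": {
  "targets": [
    {"y": -1, "ay": -8, "claw": 0},
    {"y": -1, "claw": 0},
    {"x": -0.62, "z": 0.94, "claw": 0},
    {"x": -0.62, "z": 0.94, "claw": 0},
    {"x": -0.62, "z": 0.94, "claw": 0},
    {"x": -0.62, "z": 0.94, "claw": 0},
    {"x": -0.62, "z": 0.94, "claw": 0},
    {"claw": 0}
  ]
}}

```text
invalid input at $.targets[0]: expected keys x, y, z, ax, ay, az, claw
```

```bash
cat >> h.py <<'E'
O=np.array([609.5,58,0]);RL=Ro.from_euler("z",8,degrees=True).as_matrix()
def st():
    s=manip.sense();p=np.array(s["position"])
    print("t",round(s["t"],2),"tcp",np.round(p,1),"rot",np.round(s["eef_rot"],1),"local",np.round(RL.T@(p-O),1),"F",np.round(RL.T@s["contact_force"],1),"w",round(s["width"],1))
E
python3 -c "
from h import *
st()"
```

```text
t 0.3 tcp [574.9   0.  238.4] rot [-90.   0.  -0.] local [-42.4 -52.6 238.4] F [-0.7  0.4  0.3] w 88.4
```

All keys are required.

>>> {"fn": "apply_moves", "kwargs": {
  "targets": [
    {"x": 0, "y": -1, "z": 0, "ax": 0, "ay": -8, "az": 0, "claw": 0},
    {"x": 0, "y": -1, "z": 0, "ax": 0, "ay": 0, "az": 0, "claw": 0},
    {"x": -0.62, "y": 0, "z": 0.94, "ax": 0, "ay": 0, "az": 0, "claw": 0},
    {"x": -0.62, "y": 0, "z": 0.94, "ax": 0, "ay": 0, "az": 0, "claw": 0},
    {"x": -0.62, "y": 0, "z": 0.94, "ax": 0, "ay": 0, "az": 0, "claw": 0},
    {"x": -0.62, "y": 0, "z": 0.94, "ax": 0, "ay": 0, "az": 0, "claw": 0},
    {"x": -0.62, "y": 0, "z": 0.94, "ax": 0, "ay": 0, "az": 0, "claw": 0},
    {"x": 0, "y": 0, "z": 0, "ax": 0, "ay": 0, "az": 0, "claw": 0}
  ]
}}

```text
t: 1.1
position: [420.1, 172.4, 321.2]
eef_rot: [-89.8, 0.0, 8.1]
contact_force: [0.0, 1.1, 1.0]
width: 26.1
```

```bash
python3 -c "
from h import *
st()"
```

```text
t 1.1 tcp [420.1 172.4 321.2] rot [-89.8   0.    8.1] local [-171.6  139.6  321.2] F [0.2 1.  1. ] w 26.1
```

>>> {"fn": "apply_moves", "kwargs": {
  "targets": [
    {"x": 0, "y": 0.9, "z": 0, "ax": 0, "ay": 0, "az": 0, "claw": 0},
    {"x": 0, "y": 0.9, "z": 0, "ax": 0, "ay": 0, "az": 0, "claw": 0},
    {"x": 0, "y": 0.9, "z": 0, "ax": 0, "ay": 0, "az": 0, "claw": 0},
    {"x": 0, "y": 0.9, "z": 0, "ax": 0, "ay": 0, "az": 0, "claw": 0},
    {"x": 0, "y": 0, "z": 0, "ax": 0, "ay": 0, "az": 0, "claw": 0}
  ]
}}

```text
t: 1.6
position: [423.3, 172.4, 175.9]
eef_rot: [-89.9, -0.5, 8.3]
contact_force: [-0.2, -0.1, -0.5]
width: 0.5
```

```bash
python3 - <<'E'
from h import *
st()
f=manip.grab_frame("scene");g=manip.grab_frame("side")
A=crop(f,235,120,345,245,4,None);B=crop(g,220,110,310,225,4.35,None)
cv2.imwrite("pics/c2.png",np.hstack([A,B[:500]])[:, :800])
E
```

```text
t 1.6 tcp [423.3 172.4 175.9] rot [-89.9  -0.5   8.3] local [-168.5  139.2  175.9] F [-0.2 -0.  -0.5] w 0.5
```

View pics/c2.png

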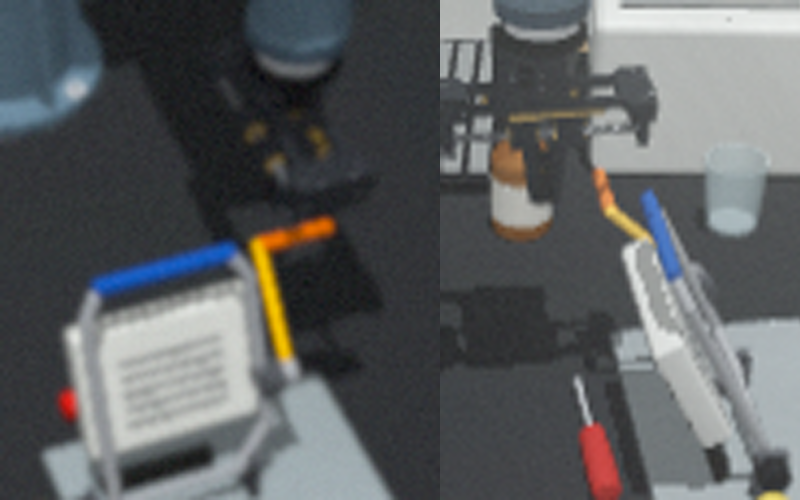

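The fingers (around (545,200) in the side half) stand in front of the orange bar at (600,185), and the handle is now fully visible. Next I push along +x.

>>> {"fn": "apply_moves", "kwargs": {
  "targets": [
    {"x": 0.5, "y": 0, "z": 0, "ax": 0, "ay": 0, "az": 0, "claw": 0},
    {"x": 0.3, "y": 0, "z": 0, "ax": 0, "ay": 0, "az": 0, "claw": 0},
    {"x": 0.3, "y": -0.05, "z": 0, "ax": 0, "ay": 0, "az": 0, "claw": 0},
    {"x": 0.3, "y": -0.05, "z": 0, "ax": 0, "ay": 0, "az": 0, "claw": 0},
    {"x": 0.3, "y": -0.05, "z": 0, "ax": 0, "ay": 0, "az": 0, "claw": 0},
    {"x": 0.3, "y": -0.05, "z": 0, "ax": 0, "ay": 0, "az": 0, "claw": 0},
    {"x": 0.3, "y": -0.05, "z": 0, "ax": 0, "ay": 0, "az": 0, "claw": 0}
  ]
}}

```text
t: 2.4
position: [520.9, 186.1, 219.5]
eef_rot: [-90.1, -1.1, 8.5]
contact_force: [-1.3, 1.0, 0.1]
width: 0.4
```

```bash
python3 -c "
from h import *
st()"
```

```text
t 2.4 tcp [520.9 186.1 219.5] rot [-90.1  -1.1   8.5] local [-69.9 139.2 219.5] F [-1.2  1.2  0.1] w 0.4
```

It climbed more than commanded, so I'll check the bar numerically.

```bash
cat >> h.py <<'E'
def foot():
    f=manip.grab_frame("scene");g=manip.grab_frame("side");r=[]
    for im in(f,g):
        m=mask(im,4,14,190,170,(230,110,400,300) if im is f else (240,100,360,230))
        n,_,s,c=cv2.connectedComponentsWithStats(m)
        r.append([(np.round(c[i],1),s[i,4],s[i,:4]) for i in range(1,n) if s[i,4]>5])
    print(r);return f,g,r
E
python3 - <<'E'
from h import *
st();f,g,r=foot();st()
A=crop(f,235,120,345,245,4,None);B=crop(g,220,110,310,225,4.35,None)
cv2.imwrite("pics/c3.png",np.hstack([A,B[:500]])[:, :800])
E
```

```text
t 2.4 tcp [520.9 186.1 219.5] rot [-90.1  -1.1   8.5] local [-69.9 139.2 219.5] F [-1.2  1.2  0.1] w 0.4
[[(array([312.4, 186.1]), np.int32(13), array([310, 185,   5,   4], dtype=int32))], []]
t 2.5 tcp [521.9 186.1 219.3] rot [-90.1  -1.2   8.4] local [-68.9 139.  219.3] F [-1.  -0.1  2.8] w 0.1
```

View pics/c3.png

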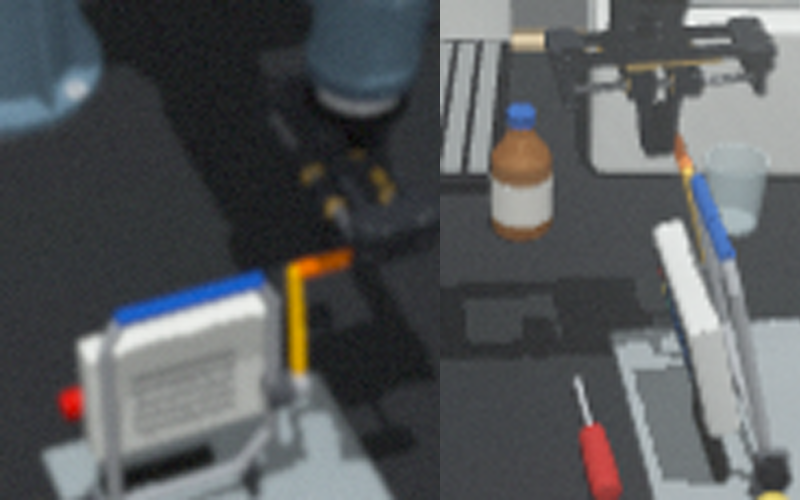

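The bar is against the finger near (683,150) in the side half, but the display has come up too: the handle is now near (715,215). I'll work out both angles and see if it is still moving.

```bash
cat >> h.py <<'E'
def ang(f,g,hs,hg,fs,fg):
    H,e=tri(f,hs,g,hg);L=RL.T@(H-O);t=np.arctan2(L[0],L[2]-45)
    F,e2=tri(f,fs,g,fg);M=RL.T@(F-O);pv=np.array([75*np.sin(t),95,45+75*np.cos(t)])
    d=M-pv;l=np.arctan2(d[0],d[2])
    print("handle",L.round(1),e.round(1),"r",np.hypot(L[0],L[2]-45).round(1),"disp",t.round(3),"foot",M.round(1),e2.round(1),"r",np.hypot(d[0],d[2]).round(1),"leg abs",l.round(3),"rel",(l-t).round(3))
E
python3 - <<'E'
from h import *
f=manip.grab_frame("scene");g=manip.grab_frame("side");st()
ang(f,g,((264.5+300.5)/2,194.3),(283,160.1),(315.8,185.7),(275.9,145.6))
m=[mask(f,105,125,150,80,(250,170,320,220)),mask(g,105,125,150,80,(260,130,310,190))]
print([np.argwhere(k).mean(0)[::-1].round(1) for k in m])
E
```

```text
t 2.6 tcp [519.4 185.9 216.7] rot [-90.1  -0.9   8.4] local [-71.5 139.2 216.7] F [-0.3 -0.2 -0.1] w 0.5
handle [-42.1   4.9 233. ] 1.8 r 192.7 disp -0.22 foot [-44.2 119.4 226.8] 1.3 r 112.2 leg abs -0.251 rel -0.031
[array([279.1, 190.2]), array([271.7, 162.5])]
```

The push had carried the display up dynamically, and it is now dropping back. Check where it is.

```bash
python3 - <<'E'
from h import *
f,g,r=foot();st()
m=[mask(f,105,125,150,80,(250,170,320,220)),mask(g,105,125,150,80,(260,130,310,190))]
print([np.argwhere(k).mean(0)[::-1].round(1) for k in m])
A=crop(f,235,120,345,245,4,None);B=crop(g,220,110,310,225,4.35,None)
cv2.imwrite("pics/c4.png",np.hstack([A,B[:500]])[:, :800])
E
```

```text
[[(array([312.1, 186.4]), np.int32(14), array([310, 185,   5,   4], dtype=int32))], []]
t 2.7 tcp [518.4 185.9 215.5] rot [-90.1  -0.8   8.4] local [-72.4 139.3 215.5] F [-0.4  0.4 -0.7] w 0.3
[array([275.7, 186.7]), array([270.2, 163.8])]
```

View pics/c4.png

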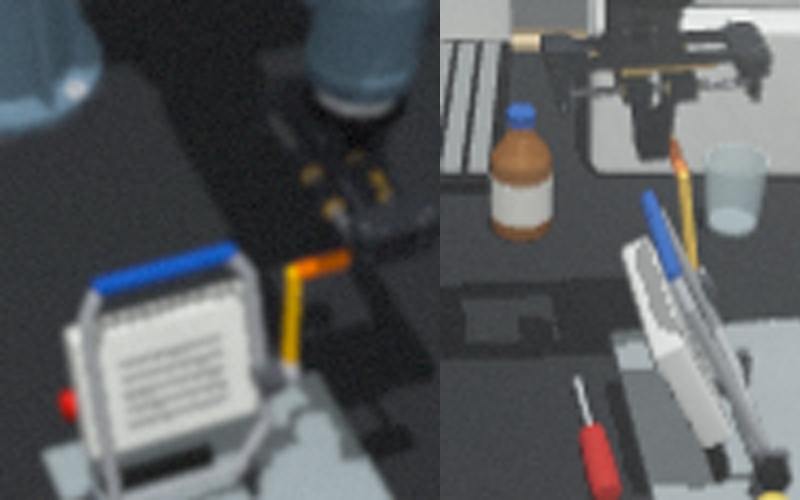

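The display is back at its forward stop, and the leg stands nearly upright against the finger (bar near (678,155) in the side half). I'll lower the fingertip a little, then push gently over centre.

>>> {"fn": "apply_moves", "kwargs": {
  "targets": [
    {"x": 0, "y": 0.25, "z": 0, "ax": 0, "ay": 0, "az": 0, "claw": 0},
    {"x": 0, "y": 0.25, "z": 0, "ax": 0, "ay": 0, "az": 0, "claw": 0},
    {"x": 0.1, "y": 0, "z": 0, "ax": 0, "ay": 0, "az": 0, "claw": 0}
  ]
}}

```text
t: 3.0
position: [520.8, 186.3, 192.5]
eef_rot: [-90.1, -0.6, 8.5]
contact_force: [-0.3, -0.0, 0.0]
width: 0.4
```

```bash
python3 -c "
from h import *
st()"
```

```text
t 3.0 tcp [520.8 186.3 192.5] rot [-90.1  -0.6   8.5] local [-70.  139.4 192.5] F [-0.3  0.   0. ] w 0.4
```

>>> {"fn": "apply_moves", "kwargs": {
  "targets": [
    {"x": 0.12, "y": 0.05, "z": 0, "ax": 0, "ay": 0, "az": 0, "claw": 0},
    {"x": 0.12, "y": 0.05, "z": 0, "ax": 0, "ay": 0, "az": 0, "claw": 0},
    {"x": 0.12, "y": 0.05, "z": 0, "ax": 0, "ay": 0, "az": 0, "claw": 0},
    {"x": 0.12, "y": 0.05, "z": 0, "ax": 0, "ay": 0, "az": 0, "claw": 0},
    {"x": 0.12, "y": 0.05, "z": 0, "ax": 0, "ay": 0, "az": 0, "claw": 0},
    {"x": 0.12, "y": 0.05, "z": 0, "ax": 0, "ay": 0, "az": 0, "claw": 0},
    {"x": 0.12, "y": 0.05, "z": 0, "ax": 0, "ay": 0, "az": 0, "claw": 0},
    {"x": 0, "y": 0, "z": 0, "ax": 0, "ay": 0, "az": 0, "claw": 0}
  ]
}}

```text
t: 3.8
position: [558.0, 191.7, 176.8]
eef_rot: [-90.1, -0.6, 8.4]
contact_force: [-0.4, -0.3, 0.6]
width: 0.5
```

```bash
python3 - <<'E'
from h import *
st();f,g,r=foot()
A=crop(f,235,140,345,265,4,None);B=crop(g,230,110,320,225,4.35,None)
cv2.imwrite("pics/c5.png",np.hstack([A,B[:500]])[:, :800])
E
```

```text
t 3.8 tcp [558.  191.7 176.8] rot [-90.1  -0.6   8.4] local [-32.4 139.5 176.8] F [-0.4 -0.3  0.6] w 0.5
[[(array([319.4, 198.5]), np.int32(17), array([316, 197,   7,   4], dtype=int32))], []]
```

View pics/c5.png

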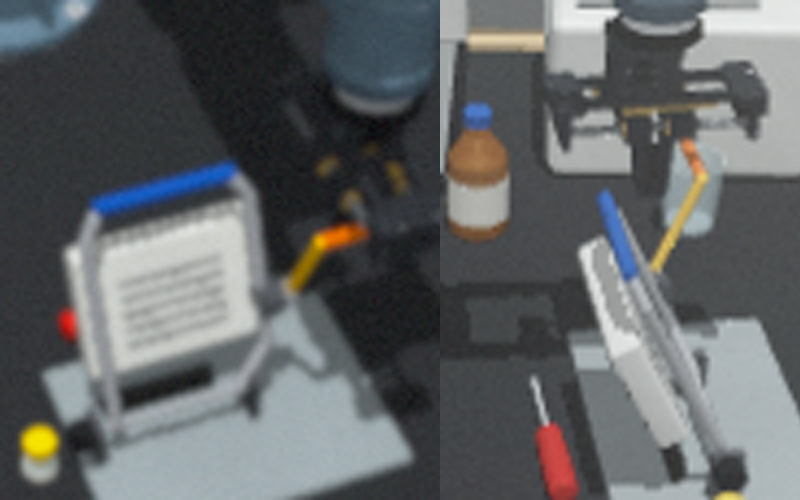

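The leg is past centre and falling to the rear (bar at (690,155) in the side half), while the display stays at its stop. I'll lift clear and let it fall.

>>> {"fn": "apply_moves", "kwargs": {
  "targets": [
    {"x": -0.1, "y": 0, "z": 0, "ax": 0, "ay": 0, "az": 0, "claw": 0},
    {"x": -0.3, "y": -0.6, "z": 0.1, "ax": 0, "ay": 0, "az": 0, "claw": 0},
    {"x": -0.2, "y": -1, "z": 0, "ax": 0, "ay": 0, "az": 0, "claw": 30},
    {"x": 0, "y": -1, "z": 0, "ax": 0, "ay": 0, "az": 0, "claw": 60},
    {"x": 0, "y": -0.9, "z": 0, "ax": 0, "ay": 0, "az": 0, "claw": 60},
    {"x": 0, "y": 0, "z": 0, "ax": 0, "ay": 0, "az": 0, "claw": 60}
  ]
}}

```text
t: 4.5
position: [527.2, 191.9, 320.3]
eef_rot: [-90.1, -0.3, 8.5]
contact_force: [-0.5, 1.3, 0.1]
width: 30.1
```

```bash
python3 - <<'E'
from h import *
st();f,g,r=foot()
A=crop(f,235,140,345,265,4,None);B=crop(g,230,110,320,225,4.35,None)
cv2.imwrite("pics/c6.png",np.hstack([A,B[:500]])[:, :800])
E
```

```text
t 4.5 tcp [527.2 191.9 320.3] rot [-90.1  -0.3   8.5] local [-62.9 144.1 320.3] F [-0.3  1.3  0.1] w 30.1
[[(array([331.1, 237.6]), np.int32(44), array([322, 234,  17,   8], dtype=int32))], []]
```

View pics/c6.png

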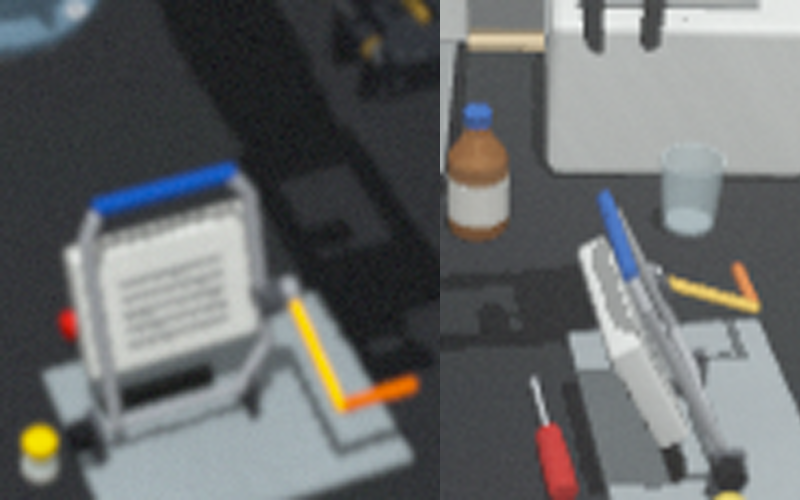

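The leg is over to the rear, with the bar at about (331,238) in the scene view. I'll move above the handle and tilt the tool to the display's lean.

>>> {"fn": "apply_moves", "kwargs": {
  "targets": [
    {"x": 0, "y": 0, "z": -0.9, "ax": 0, "ay": 0, "az": -8.5, "claw": 60},
    {"x": 0, "y": 0, "z": -0.9, "ax": 0, "ay": 0, "az": -8.5, "claw": 60},
    {"x": 0, "y": 0, "z": -0.9, "ax": 0, "ay": 0, "az": -8.5, "claw": 60},
    {"x": 0, "y": 0, "z": -0.8, "ax": 0, "ay": 0, "az": 0, "claw": 60},
    {"x": 0, "y": 0, "z": 0, "ax": 0, "ay": 0, "az": 0, "claw": 60}
  ]
}}

```text
t: 5.1
position: [540.2, 51.0, 297.7]
eef_rot: [-90.0, -24.9, 8.6]
contact_force: [1.1, -0.2, 0.8]
width: 60.3
```

```bash
cat >> h.py <<'E'
def go(t,r,y=4):
    "tool-axis shift (units) and turn to TCP at angle t, radius r from hinge"
    s=manip.sense();p=np.array(s["position"]);T=Ro.from_euler("xyz",s["eef_rot"],degrees=True)
    tgt=O+RL@np.array([r*np.sin(t),y,45+r*np.cos(t)])
    W=Ro.from_matrix(RL)*Ro.from_euler("y",t)*Ro.from_euler("x",-90,degrees=True)
    st();print("shift",(T.inv().apply(tgt-p)/40).round(2),"turn",np.degrees((T.inv()*W).as_rotvec()).round(1))
E
python3 - <<'E'
from h import *
go(-.45,246);f,g,r=foot()
P=O+RL@[51.4,131,44.7];print(proj(f,P),proj(g,P))
E
```

```text
t 5.1 tcp [540.2  51.  297.7] rot [-90.  -24.9   8.6] local [-69.6   2.7 297.7] F [ 1.1 -0.4  0.8] w 60.3
shift [-1.18  0.32  0.04] turn [-0.3  0.5 -0.9]
[[(array([326.7, 240.1]), np.int32(32), array([318, 237,  16,   7], dtype=int32))], []]
[325.3 241.5] [295.6 181.6]
```

The foot bar is seen at (326.7,240.1), against (325.3,241.5) predicted at the stop, so the leg is down. Now to the pre-grasp.

>>> {"fn": "apply_moves", "kwargs": {
  "targets": [
    {"x": -0.6, "y": 0, "z": 0.02, "ax": 0, "ay": 0.5, "az": -0.9, "claw": 60},
    {"x": -0.6, "y": 0, "z": 0.02, "ax": 0, "ay": 0, "az": 0, "claw": 60},
    {"x": 0, "y": 0, "z": 0, "ax": 0, "ay": 0, "az": 0, "claw": 60}
  ]
}}

```text
t: 5.5
position: [496.0, 51.6, 275.0]
eef_rot: [-89.5, -25.5, 8.2]
contact_force: [-0.0, 0.0, 0.1]
width: 60.2
```

```bash
python3 - <<'E'
from h import *
go(-.45,176.3)
f=manip.grab_frame("scene");g=manip.grab_frame("side")
m=[mask(f,105,125,150,80,(250,170,320,220)),mask(g,105,125,150,80,(260,130,310,190))]
print([np.argwhere(k).mean(0)[::-1].round(1) for k in m])
f=manip.grab_frame("wrist")
cv2.imwrite("pics/w.png",cv2.cvtColor(f["frame"],cv2.COLOR_RGB2BGR))
for y in(-60,60):print(proj(f,O+RL@[-84.8,4+y,220.6]))
E
```

```text
t 5.5 tcp [496.   51.6 275. ] rot [-89.5 -25.5   8.2] local [-113.3    9.4  275. ] F [-0.   0.   0.1] w 60.2
shift [ 0.06  2.   -0.16] turn [-0.6  0.2 -0.3]
[array([274.3, 187.2]), array([271.7, 168.3])]
[255.5 283.6]
[255.7 124. ]
```

View pics/w.png

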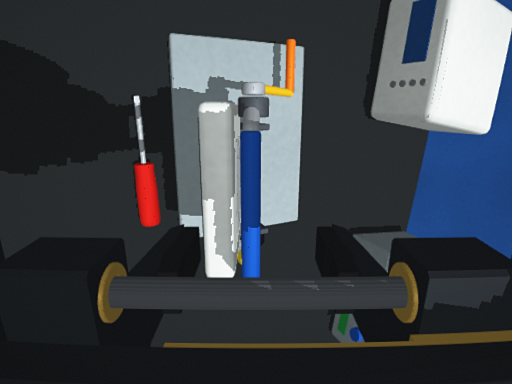

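The wrist view shows the handle between the open fingers at column ~250, rows 130–285; predicted was column 255, rows 124–284. I'll descend 2.0 units along the tool and close.

>>> {"fn": "apply_moves", "kwargs": {
  "targets": [
    {"x": 0.03, "y": 0.7, "z": -0.1, "ax": 0, "ay": 0, "az": 0, "claw": 60},
    {"x": 0.0, "y": 0.6, "z": -0.06, "ax": 0, "ay": 0, "az": 0, "claw": 60},
    {"x": 0.0, "y": 0.5, "z": 0, "ax": 0, "ay": 0, "az": 0, "claw": 60},
    {"x": 0.0, "y": 0, "z": 0, "ax": 0, "ay": 0, "az": 0, "claw": 60}
  ]
}}

```text
t: 6.05
position: [539.3, 51.0, 216.5]
eef_rot: [-89.8, -26.2, 8.5]
contact_force: [-1.5, 0.3, 0.3]
width: 59.8
```

```bash
python3 -c "
from h import *
go(-.45,176.3)"
```

```text
t 6.05 tcp [539.3  51.  216.5] rot [-89.8 -26.2   8.5] local [-70.5   2.8 216.5] F [-1.5  0.5  0.3] w 59.8
shift [-0.28  0.22  0.03] turn [-0.4  0.4  0.4]
```

>>> {"fn": "apply_moves", "kwargs": {
  "targets": [
    {"x": -0.28, "y": 0.18, "z": 0, "ax": 0, "ay": 0, "az": 0, "claw": 60},
    {"x": 0.0, "y": 0, "z": 0, "ax": 0, "ay": 0, "az": 0, "claw": 60}
  ]
}}

```text
t: 6.25
position: [533.2, 50.5, 205.4]
eef_rot: [-89.8, -26.2, 8.6]
contact_force: [-0.4, -0.2, -0.0]
width: 60.1
```

```bash
python3 -c "
from h import *
go(-.45,176.3)"
```

```text
t 6.25 tcp [533.2  50.5 205.4] rot [-89.8 -26.2   8.6] local [-76.6   3.2 205.4] F [-0.5 -0.2 -0. ] w 60.1
shift [-0.02  0.04  0.02] turn [-0.5  0.5  0.4]
```

Close on the bar.

>>> {"fn": "apply_moves", "kwargs": {
  "targets": [
    {"x": 0, "y": 0.02, "z": 0, "ax": 0, "ay": 0, "az": 0, "claw": 20},
    {"x": 0, "y": 0, "z": 0, "ax": 0, "ay": 0, "az": 0, "claw": 10},
    {"x": 0, "y": 0, "z": 0, "ax": 0, "ay": 0, "az": 0, "claw": 5},
    {"x": 0, "y": 0, "z": 0, "ax": 0, "ay": 0, "az": 0, "claw": 5},
    {"x": 0, "y": 0, "z": 0, "ax": 0, "ay": 0, "az": 0, "claw": 5},
    {"x": 0, "y": 0, "z": 0, "ax": 0, "ay": 0, "az": 0, "claw": 0},
    {"x": 0, "y": 0, "z": 0, "ax": 0, "ay": 0, "az": 0, "claw": 0},
    {"x": 0, "y": 0, "z": 0, "ax": 0, "ay": 0, "az": 0, "claw": 0}
  ]
}}

```text
t: 7.05
position: [533.5, 50.1, 207.5]
eef_rot: [-89.9, -26.4, 8.6]
contact_force: [-2.6, -1.1, 0.6]
width: 12.5
```

```bash
python3 -c "
from h import *
go(-.45,176.3)"
```

```text
t 7.05 tcp [533.5  50.1 207.5] rot [-89.9 -26.4   8.6] local [-76.3   2.7 207.5] F [-2.7 -0.7  0.6] w 12.5
shift [-0.05  0.08  0.03] turn [-0.4  0.6  0.6]
```

The bar is held (width 12.5 mm). Raise it along the arc: 3.4° and 0.27 units per row.

>>> {"fn": "apply_moves", "kwargs": {
  "targets": [
    {"x": 0.27, "y": 0.01, "z": 0, "ax": 0, "ay": 0, "az": 3.4, "claw": 0},
    {"x": 0.27, "y": 0.01, "z": 0, "ax": 0, "ay": 0, "az": 3.4, "claw": 0},
    {"x": 0.27, "y": 0.01, "z": 0, "ax": 0, "ay": 0, "az": 3.4, "claw": 0}
  ]
}}

```text
t: 7.35
position: [560.4, 54.5, 216.2]
eef_rot: [-89.8, -15.6, 8.5]
contact_force: [-0.4, -0.4, -2.5]
width: 12.5
```

```bash
python3 -c "
from h import *
go(-.2,179);go(0,179)"
```

```text
t 7.35 tcp [560.4  54.5 216.2] rot [-89.8 -15.6   8.5] local [-49.1   3.4 216.2] F [-0.4 -0.3 -2.5] w 12.5
shift [ 0.35 -0.01  0.01] turn [-0.3  0.5  4.1]
t 7.35 tcp [560.4  54.5 216.2] rot [-89.8 -15.6   8.5] local [-49.1   3.4 216.2] F [-0.4 -0.3 -2.5] w 12.5
shift [1.23 0.14 0.  ] turn [-0.2  0.5 15.6]
```

>>> {"fn": "apply_moves", "kwargs": {
  "targets": [
    {"x": 0.25, "y": 0.01, "z": 0, "ax": 0, "ay": 0, "az": 3.2, "claw": 0},
    {"x": 0.25, "y": 0.01, "z": 0, "ax": 0, "ay": 0, "az": 3.2, "claw": 0},
    {"x": 0.25, "y": 0.01, "z": 0, "ax": 0, "ay": 0, "az": 3.2, "claw": 0},
    {"x": 0.1, "y": 0, "z": 0, "ax": 0, "ay": 0, "az": 1.2, "claw": 0},
    {"x": 0, "y": 0, "z": 0, "ax": 0, "ay": 0, "az": 0, "claw": 0}
  ]
}}

```text
t: 7.85
position: [597.7, 59.6, 221.7]
eef_rot: [-89.9, -4.3, 8.5]
contact_force: [-1.6, -0.7, 2.6]
width: 12.5
```

```bash
python3 -c "
from h import *
go(0,179)"
```

```text
t 7.85 tcp [597.7  59.6 221.7] rot [-89.9  -4.3   8.5] local [-11.4   3.3 221.7] F [-1.7 -0.5  2.6] w 12.5
shift [ 0.29 -0.03  0.02] turn [-0.1  0.5  4.3]
```

>>> {"fn": "apply_moves", "kwargs": {
  "targets": [
    {"x": 0.15, "y": 0, "z": 0, "ax": 0, "ay": 0.2, "az": 2.2, "claw": 0},
    {"x": 0.13, "y": 0, "z": 0, "ax": 0, "ay": 0.2, "az": 2, "claw": 0},
    {"x": 0, "y": 0, "z": 0, "ax": 0, "ay": 0, "az": 0, "claw": 0},
    {"x": 0, "y": 0, "z": 0, "ax": 0, "ay": 0, "az": 0, "claw": 0}
  ]
}}

```text
t: 8.25
position: [608.6, 61.1, 221.8]
eef_rot: [-89.9, -0.1, 8.1]
contact_force: [-1.1, -0.7, 1.1]
width: 12.3
```

```bash
python3 -c "
from h import *
go(0,179)"
```

```text
t 8.25 tcp [608.6  61.1 221.8] rot [-89.9  -0.1   8.1] local [ -0.5   3.2 221.8] F [-1.2 -0.6  1.1] w 12.3
shift [ 0.01 -0.05  0.02] turn [-0.1  0.1  0.1]
```

```bash
python3 - <<'E'
from h import *
f,g,r=foot();st()
for t in(-.05,0,.05):
    a=t+2.7;P=[75*np.sin(t)+108*np.sin(a),131,45+75*np.cos(t)+108*np.cos(a)];print(t,"foot pred",P,proj(f,O+RL@P),proj(g,O+RL@P))
    for y in(-60,60):P=O+RL@[195*np.sin(t),4+y,45+195*np.cos(t)];print("  handle end",proj(f,P),proj(g,P))
A=crop(f,235,140,345,265,4,None);B=crop(g,240,110,330,225,4.35,None)
cv2.imwrite("pics/c8.png",np.hstack([A,B[:500]])[:, :800])
E
```

```text
[[(array([324.6, 243. ]), np.int32(28), array([317, 240,  15,   7], dtype=int32))], []]
t 8.35 tcp [608.3  61.1 221.8] rot [-89.9  -0.1   8.1] local [ -0.8   3.3 221.8] F [-0.2 -0.5  0.1] w 12.7
-0.05 foot pred [np.float64(47.23086076400641), 131, np.float64(24.69539237476758)] [323.9 243.9] [294.2 185.6]
  handle end [267.8 206.1] [296.1 167.1]
  handle end [304.6 195.6] [288.2 149.3]
0 foot pred [np.float64(46.157027065253615), 131, np.float64(22.36020866215739)] [323.7 244.1] [293.9 186.1]
  handle end [269.  208.5] [299.  166.8]
  handle end [306.  197.8] [290.9 149.1]
0.05 foot pred [np.float64(44.967824836952694), 131, np.float64(20.08161263731641)] [323.5 244.2] [293.6 186.5]
  handle end [270.2 211. ] [301.7 166.7]
  handle end [307.3 200.2] [293.5 149. ]
```

View pics/c8.png

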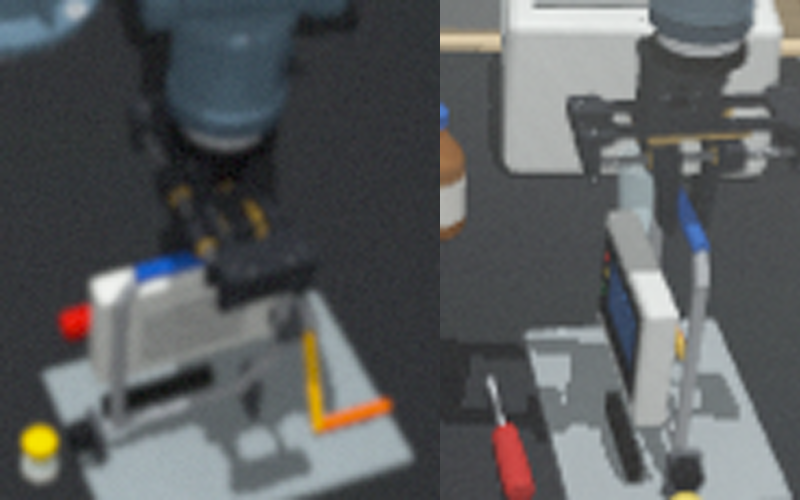

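The display stands upright in the grip. The handle's -y end is seen at (269.2,208) in the scene view and (300.5,167) in the side view, against (269,208.5) and (299,166.8) predicted for 0 rad. The foot bar is at (324.6,243), against (323.7,244.1) predicted. Handing in.

```bash
python3 -c "
from h import *
st();print(manip.hand_in());st()"
```

```text
t 8.35 tcp [608.3  61.1 221.8] rot [-89.9  -0.1   8.1] local [ -0.8   3.3 221.8] F [-0.2 -0.5  0.1] w 12.7
the job is handed in; nothing more can be done
None
the job is handed in; nothing more can be done
```

The prop leg is down at its stop behind the display, and the display stands upright with the gripper still holding the blue handle. I handed it in at 8.35 s.

**What I did:** I pushed the yellow leg over centre with closed fingers and let it drop to its stop. Then I gripped the handle in line with its lean and raised the display along the hinge arc.

**Last checks:**
- **Display:** the tool pose and the handle in both views put it at 0 to about +0.02 rad.
- **Grip:** fingers at 12.7 mm on the 14 mm bar, with under 1 N on the wrist.
- **Leg:** the foot bar was within about 1.5 px of where the stop puts it in the scene view. My colour mask did not find it in the side view, so that rests on one camera.
- **Other things:** the screwdriver and vial looked unmoved in the last picture. I did not measure the other bystanders again, but the arm did not go near them.

**What went wrong on the way:** my first push was too quick. It swung the display up to about -0.22 rad, and it fell back onto its forward stop before the leg was over. I finished the push slowly with the display at its stop. The fingers also rose about 44 mm during that push instead of the 10 mm I commanded, so I lowered them before carrying on.

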